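Push the button jar back into line and shut the drawer

TASK

Clear the steel folding surface for the next garment: with your fingertips, slide the glass jar gently back along the surface into the gap between the white bowl and the orange brush until it stands against the raised rear edge of the table, and push the open drawer fully shut, in either order. Push only, do not pick anything up: the jar stays upright on the steel, and the bowl, the brush and the black clip stay where they are.

Things in the scene. Friction and masses are not known exactly. Their poses are not given: they have to be found in the camera images.
- jar: the closed jar of buttons: clear glass with coloured buttons inside and a grey metal twist lid (screwed on), round, 70 mm in diameter (lid 66 mm), 75 mm tall, about 0.3 kg, standing loose on the steel between the robot and the rear row; origin at the centre of its underside, z up
- ledge: the raised rear edge of the steel table: a straight stop 30 mm high and 20 mm thick along the whole far side of the table, fixed to it; origin at the foot of its front face (the face towards the robot), half-way along the table; x points away from the robot at right angles to that face, y along the edge to the left, z up. The table may stand a little skewed to the robot
- bowl: white ceramic bowl of buttons, 90 mm in diameter at the rim, 40 mm tall, loose, in the row along the rear edge on one side of the gap (left or right varies); origin at the centre of its underside; not to be moved (10 mm is allowed)
- brush: orange silicone scrubbing brush lying on its bristles, 95 mm long along the rear edge, 55 mm wide, 41 mm tall, loose, on the other side of the gap; origin at the centre of its underside, y along its length; not to be moved (10 mm is allowed)
- clip: black plastic sprung trouser clip, 64 x 30 x 27 mm, lying loose at one end of the row (the end without the chest); origin at the centre of its underside, x along its length; not to be moved (10 mm is allowed)
- chest: small white chest with one drawer, fixed to the table, its back near the rear edge, at the left or right end of the row: 160 mm deep with its drawer front, 170 mm wide, 90 mm tall; origin at the centre of its underside; its front looks along its own -x, towards the robot
- drawer (a joint): how far the chest's drawer is pulled out along the chest's -x, in m: 0 = fully shut against its stop, 0.09 = fully out; slides with about 1 N of friction, no spring or catch
- drawer_handle (a point): middle of the front surface (the one towards the robot) of the pale oak bar handle on the drawer; the bar is 110 mm long across the drawer, 18 mm thick and 18 mm tall, centred 50 mm above the steel, and its front surface stands 37 mm in front of the drawer front; moves with the drawer; its axes are parallel to the chest's

How it is judged:
At the end, for the whole second after the job is handed in: The jar stands upright and still on the steel, its glass within 5 mm of the raised rear edge, in the gap between bowl and brush (centre within 190 mm of both centres); the drawer is out by less than 4 mm; bowl, brush and clip are within 10 mm of where they started (x of jar in the frame of ledge above -0.04 m and horizontal distance between jar and bowl below 0.19 m and horizontal distance between jar and brush below 0.19 m and angle between jar's own z axis and vertical below 0.05 rad and height (world z) of jar below 0.004 m and linear speed of jar below 0.01 m/s and value of joint drawer below 0.004 m and distance of each of bowl, brush, clip from where it was at the start of the episode below 0.01 m); the robot touches nothing.
It fails at once if the jar is lifted off the steel (more than 6 mm) (height (world z) of jar above 0.006 m).
It fails at once if the jar tips by more than 0.25 rad (angle between jar's own z axis and vertical above 0.25 rad).
It fails at once if the jar is rammed against the rear edge (more than 80 N) (contact force between jar and ledge above 80 N).
It fails at once if the bowl, the brush or the clip is moved by more than 10 mm or picked up (distance of any of bowl, brush, clip from where it was at the start of the episode above 0.01 m).
It also fails if it takes over 53 s, if anything falls off the work surface, if the arm or the gripper's body presses on something with over 40 N, if the wrist force passes 120 N, or if a joint passes its speed limit or range.

ROBOT

A 7-joint arm with a two-finger parallel gripper is mounted at the origin on the work surface. World frame = base frame: x ahead of the robot, y to its left, z up, the work surface at z = 0. Lengths are in m, angles in rad, forces in N, time in s.
With the tool pointing down it reaches from about 0.425 to 0.925 m from the base axis. Payload 6.8 kg.
Tool frame: the origin (TCP) lies midway between the tips of the shut fingers; the grasp point (between the pads) lies 19 mm behind it; x points along the fingers, y is the direction in which the jaws open and shut, and the axes are right-handed (so a half turn about x gives the same grasp; the last joint's range is limited). The gripper opens to 85 mm and grips with 20 to 120 N. Pads are 22 mm wide; open, the fingers measure 114 mm over their backs; the gripper's body (76 mm by 85 mm) begins 54 mm behind the grasp point. The pads swing forward as they close: fully open they stand 13 mm farther back than shut.
Start: joints at [1.077, 0.477, 0.022, 1.555, -0.011, 1.109, -0.083], TCP at [0.254, -0.625, 0.231] pointing down, gripper open.
Joint ranges: [-2.96, 2.96], [-0.34, 2.1], [-1.41, 1.46], [0.24, 2.44], [-1.37, 4.51], [0.17, 1.92], [-2.96, 2.96]. Speed limits (rad/s): [2.39, 2.39, 3.14, 3.14, 3.14, 3.14, 3.14].

INTERFACE

Orientations are given as a rotation vector (axis times angle).
In Python, from bench import r, viewer, nets gives the robot as it stands.
- The arm moves only by the shell command python3 -m pendant 'ROWS' [FORCE]. ROWS is JSON, one flat list of numbers, 5 for each row, row after row: the finger opening in mm, from 0 to 85.4, then the shift along the tool's x, y, z in mm, then the turn about the tool's x in rad. A call has 1 to 20 rows; each row shifts and turns the commanded pose from where the row before left it, along the tool's axes as they then stand; what a row does not reach is not made up. A row lasts 1/8 s, in which the tool goes at most 62.5 mm and 10.7 degrees, less where a joint would pass 70% of its speed; a pose out of reach is approached as far as the arm can. A call with a gripper value outside its range is refused whole. The fingers move at their own pace and stop on an object; FORCE is the grip in N (left out, the last holds). Time passes only in rows, so rows that do not move let the fingers close. It gives the time, the measured TCP pose, the force and the opening at its end, in the units of the state.
- r.get_obs(): the state, without advancing time (a new reading comes with each control period).
- viewer.grab_frame(name): name is "scene" or "top" or "wrist"; returns (picture, depth): 384x512x3 uint8, red, green, blue; 384x512 float32, m along the optical axis (not along the pixel's ray), 0 where there is no reading.
- viewer.calibration(name): a dict with "mtx" (3x3 intrinsics, pixels), "world_to_cam" (4x4, takes a point from world to camera coordinates). Camera axes: x right, y up, looking along -z (the intrinsics and any distortion apply to the point x, -y, -z); pixel columns grow to the right and rows downward; lengths in m; the calibration is good to about 2 mm. A picture is of the moment at which its call begins: read the wrist's pose just before it. calibration takes no time and is no camera call; for the wrist camera it gives the pose at the moment of the call.
- r.hand_in(): hands the job in, once; it reports no verdict.
Trained networks look in the newest picture that a camera, given by its name, has taken for a name from the list of things; names that differ only in an ending like _2 or _b are one class to them, and where a whole thing is asked for, a point or a joint stands for the part that bears it (a point fixed in the world has none). Each returns a list of dicts, best first, with "score" (0 to 1); they miss things now and then, are a little off and sometimes report something else, mostly with a low value. They report only what shows in the picture. A call takes as long as a camera call.
- nets.look_for(name, camera): "location" ([x, y, z] in m, in world coordinates, good to about 4 mm: the middle of the surface that is visible of it).
- nets.silhouettes(name, camera): "mask" (384x512 bool, what is visible of it).
The state is a dict: "clock": time; "joints": joint angles; "qvel": joint speeds; "tau": joint torques, N m; "tcp_pos": TCP position; "orientation": TCP orientation; "contact_force": force on the tool from outside, world axes, zero at the start; "moment": the same for the moment, N m; "grip_width": finger opening in m.
Only numpy, scipy, OpenCV 4.12 (cv2) and the standard library are available. Lean on these libraries where they do the work, as an engineer would, in place of code of your own. Each camera call takes 0.05 s, during which the arm holds its last target. There are 200 camera calls.

## Working session

There is one attempt and no reset: what is moved stays moved. The work goes in short steps, Python scripts to look and compute and a shell command to move; the robot and the scene stay as the last step left them, time stands still between calls to the robot, and variables do not carry over. Pictures are saved under pics/ and viewed, about 8 in all and at most 12, crops included, and the job is handed in when it is done.

```bash
mkdir -p pics; ls; python3 - <<'E'
from bench import r, viewer, nets
import cv2, numpy as np
o=r.get_obs(); print(o)
from scipy.spatial.transform import Rotation as R
print(R.from_rotvec(o['orientation']).as_matrix().round(3))
ims=[]
for c in ("scene","top"):
    p,d=viewer.grab_frame(c); ims.append(p)
    for n in ("jar","ledge","bowl","brush","clip","chest","drawer","drawer_handle"):
        l=nets.look_for(n,c); print(c,n,[(np.round(x['location'],3).tolist(),round(x['score'],2)) for x in l[:2]])
    np.savez(f"{c}.npz",p=p,d=d,K=viewer.calibration(c)['mtx'],T=viewer.calibration(c)['world_to_cam'])
    print(viewer.calibration(c))
    cv2.imwrite(f"pics/{c}.png",p[...,::-1])
E
```

```text
pics
{'clock': 0.0, 'joints': array([ 1.07689841,  0.47777706,  0.02233611,  1.55648761, -0.01147044,
        1.10933533, -0.08309313]), 'qvel': array([ 1.89154530e-04, -1.26217805e-03,  6.24450429e-04,  4.97755565e-05,
       -1.29188653e-03, -6.65538697e-05, -7.02405862e-04]), 'tau': array([-8.36161894e-05, -5.96447361e+01,  1.60763685e+00, -2.81189060e+01,
        1.23854616e-02,  9.47127293e-03, -4.84498287e-06]), 'tcp_pos': array([ 0.25374517, -0.62481933,  0.23032586]), 'orientation': array([ 2.01022829,  0.39465356, -2.01129445]), 'contact_force': array([-0.61525892,  0.21969019, -0.22135782]), 'moment': array([0.00186443, 0.02652624, 0.01010461]), 'grip_width': 0.08551144167372376}
[[-0.001  0.376 -0.926]
 [ 0.002 -0.926 -0.376]
 [-1.    -0.002  0.   ]]
scene jar [([0.658, -0.1, 0.035], 0.72)]
scene ledge [([0.71, 0.068, 0.025], 0.76)]
scene bowl [([0.624, 0.126, 0.025], 0.97)]
scene brush [([0.658, -0.101, 0.035], 0.67)]
scene clip [([0.623, -0.265, 0.018], 0.72)]
scene chest [([0.634, 0.287, 0.09], 0.79)]
scene drawer [([0.476, 0.282, 0.07], 0.63)]
scene drawer_handle [([0.
[... 485 characters left out ...]
92)]
top ledge []
top bowl [([0.64, 0.125, 0.025], 0.68)]
top brush [([0.64, -0.103, 0.032], 0.57)]
top clip [([0.617, -0.269, 0.014], 0.78)]
top chest [([0.565, 0.278, 0.088], 0.82)]
top drawer [([0.492, 0.277, 0.053], 0.75)]
top drawer_handle [([0.49, 0.279, 0.052], 0.73)]
{'mtx': array([[415.08244551,   0.        , 250.36390102],
       [  0.        , 415.08244551, 189.07451568],
       [  0.        ,   0.        ,   1.        ]]), 'world_to_cam': array([[-0.01592105, -0.99980949, -0.01129163,  0.00839671],
       [ 0.98236805, -0.01774524,  0.18611317, -0.60470743],
       [-0.18627808, -0.00812941,  0.98246343, -1.00049379],
       [ 0.        ,  0.        ,  0.        ,  1.        ]])}
```

View pics/scene.png

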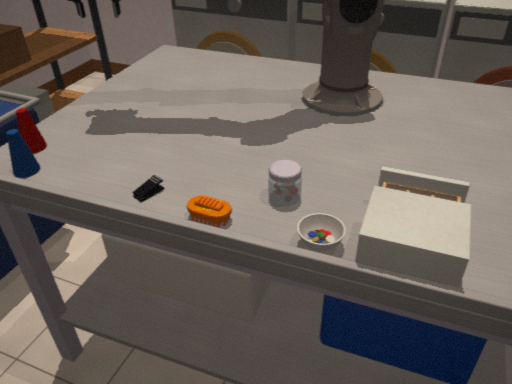

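View pics/top.png

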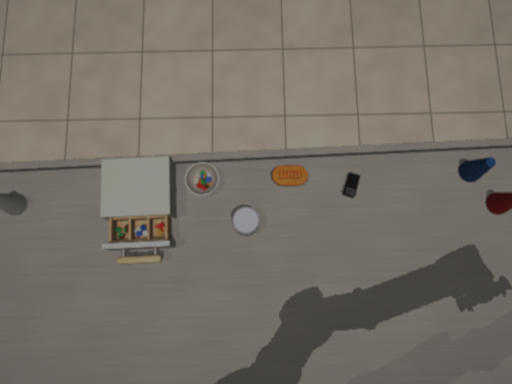

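```bash
cat > h.py <<'E'
import numpy as np
def cloud(c):
    z=np.load(f"{c}.npz"); d=z['d']; K=z['K']; T=z['T']
    v,u=np.indices(d.shape)
    pc=np.stack([(u-K[0,2])/K[0,0]*d,-(v-K[1,2])/K[1,1]*d,-d],-1)
    return (pc-T[:3,3])@T[:3,:3], d>0   # R^T(p-t)
E
python3 - <<'E'
from h import *
for c in("scene","top"):
    P,ok=cloud(c); Q=P[ok]
    x,y,z=Q.T
    print(c, 'table z', np.median(z[(abs(z)<.02)&(x>.45)&(x<.6)&(abs(y)<.3)]))
    # ledge top: front and back extents along y
    for y0 in np.arange(-.3,.2,.04):
        s=(abs(y-y0)<.008)&(x>.66)&(x<.8)&(z>.024)&(z<.036)
        if s.sum()>3: print(' ledge',round(y0,2),s.sum(),np.percentile(x[s],[2,50,98]).round(4),z[s].mean().round(4))
    s=(z>.068)&(z<.082)&(abs(y)<.08)&(x>.43)&(x<.62)
    print(' jar lid',s.sum(),Q[s].min(0).round(3),Q[s].max(0).round(3))
    s=(z>.083)&(z<.097)&(y>.1)&(x>.3)&(x<.8)
    print(' chest',s.sum(),np.percentile(Q[s],[1,99],axis=0).round(3).tolist())
    s=(z>.053)&(z<.064)&(y>.2)&(y<.36)&(x>.4)&(x<.53)
    print(' handle',s.sum(),np.percentile(Q[s],[1,99],axis=0).round(3).tolist())
    import cv2
    if s.sum()>5: print(cv2.minAreaRect((Q[s][:,:2]*1000).astype(np.float32)))
    s=(z>.025)&(z<.05)&(x>.58)&(x<.70)
    for n,a,b in(("bowl",.06,.19),("brush",-.18,-.03)):
        t=s&(y>a)&(y<b); print(n,t.sum(),np.percentile(Q[t],[1,99],axis=0).round(3).tolist())
E
```

```text
scene table z 8.424597602012983e-05
 ledge -0.3 58 [0.7051 0.7174 0.7232] 0.0286
 ledge -0.26 55 [0.7044 0.7145 0.7218] 0.0289
 ledge -0.22 64 [0.7016 0.7145 0.7222] 0.0289
 ledge -0.18 64 [0.7005 0.7124 0.7196] 0.029
 ledge -0.14 98 [0.6613 0.7063 0.7184] 0.0291
 ledge -0.1 121 [0.6608 0.7007 0.7169] 0.0296
 ledge -0.06 83 [0.6602 0.7069 0.7162] 0.0293
 ledge -0.02 73 [0.696  0.7075 0.7142] 0.0291
 ledge 0.02 74 [0.6947 0.7063 0.7131] 0.0293
 ledge 0.06 81 [0.6926 0.7054 0.7124] 0.0291
 ledge 0.1 100 [0.6677 0.7021 0.7116] 0.029
 ledge 0.14 117 [0.6715 0.6982 0.7096] 0.0295
 ledge 0.18 94 [0.6897 0.7013 0.7086] 0.0292
 jar lid 519 [ 0.493 -0.022  0.068] [0.559 0.044 0.078]
 chest 6365 [[0.463, 0.2, 0.084], [0.684, 0.367, 0.092]]
 handle 534 [[0.47, 0.202, 0.053], [0.493, 0.358, 0.064]]
((481.768310546875, 280.25335693359375), (26.13739013671875, 159.4215850830078), 1.4519599676132202)
bowl 981 [[0.595, 0.067, 0.025], [0.7, 0.186, 0.041]]
brush 834 [[0.62, -0.149, 0.026], [0.7, -0.043, 0.043]]
top table z 0.0005618075975744883
 ledge -0.3 48 [0.7026 0.7128 0.7212] 0.0302
 ledge -0.26
[... 218 characters left out ...]
ledge -0.06 49 [0.6624 0.7033 0.7152] 0.0303
 ledge -0.02 47 [0.6939 0.7039 0.7131] 0.0294
 ledge 0.02 43 [0.6934 0.7018 0.7105] 0.0307
 ledge 0.06 46 [0.6922 0.7003 0.7116] 0.0302
 ledge 0.1 58 [0.6625 0.6974 0.7095] 0.0299
 ledge 0.14 64 [0.6677 0.6935 0.7067] 0.0307
 ledge 0.18 43 [0.6875 0.6967 0.7055] 0.0301
 jar lid 561 [ 0.492 -0.022  0.069] [0.557 0.045 0.081]
 chest 4435 [[0.462, 0.199, 0.085], [0.681, 0.369, 0.095]]
 handle 692 [[0.424, 0.207, 0.053], [0.528, 0.353, 0.064]]
((475.5035095214844, 280.6097412109375), (148.58551025390625, 107.24565887451172), 89.76996612548828)
bowl 547 [[0.595, 0.065, 0.025], [0.7, 0.187, 0.044]]
brush 717 [[0.619, -0.153, 0.026], [0.7, -0.04, 0.045]]
```

The jar is at about (0.525, 0.011), in front of the gap. The bowl is on the left at y≈0.126 and the brush on the right at y≈-0.10. The clip is at the right end, the chest at the left with its drawer about 60 mm out. The ledge face follows x≈0.694-0.032y. In the top picture that is jar (246,220), bowl (202,179), brush (290,175) and handle (139,260).

First I'll yaw to match the ledge, then travel to a point behind the jar.

```bash
python3 -m pendant '[40,0,0,0,0.177, 40,0,0,0,0.177, 40,0,-45,-15,0, 40,0,-45,-15,0, 40,0,-45,-15,0, 40,0,-45,-15,0, 40,0,-45,-15,0, 40,0,-45,-15,0, 40,0,-45,-15,0, 40,0,-45,-15,0, 40,0,-45,-15,0, 40,0,-45,-15,0, 40,0,-45,-15,0, 40,0,-45,-15,0, 40,0,-45,-15,0, 40,0,-45,-15,0, 40,0,0,0,0]'
```

```text
clock: 3.02
tcp_pos: [0.4448, 0.0147, 0.2318]
orientation: [2.204, 0.044, -2.201]
contact_force: [-0.5, 0.5, -1.2]
grip_width: 0.0394
```

```bash
python3 -m pendant '[40,40,5,0,0, 40,45,0,0,0, 40,45,0,0,0, 40,40,0,0,0, 40,30,0,0,0, 40,17,0,0,0, 40,0,0,0,0]' && python3 - <<'E'
from bench import r, viewer
import cv2,numpy as np
from scipy.spatial.transform import Rotation as R
print(R.from_rotvec(r.get_obs()['orientation']).as_matrix().round(3))
p,d=viewer.grab_frame("top"); q,e=viewer.grab_frame("wrist")
cv2.imwrite("pics/a.png",np.hstack([p[100:320,80:400],cv2.resize(q,(293,220))])[...,::-1])
E
```

```text
clock: 3.9
tcp_pos: [0.4431, 0.005, 0.0134]
orientation: [2.203, 0.033, -2.208]
contact_force: [-0.5, -0.5, 1.2]
grip_width: 0.04
[[-0.003  0.031 -1.   ]
 [-0.001 -1.    -0.031]
 [-1.     0.001  0.003]]
```

View pics/a.png

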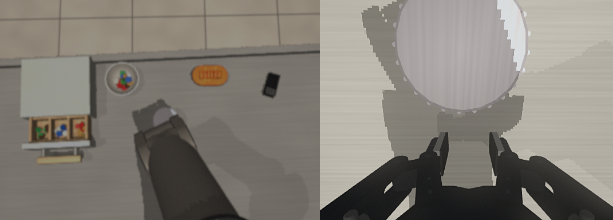

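The fingers are down behind the jar and nearly centred on it: in the wrist view the jar is at column 462 and the fingers at 468, so about 3 mm off. I'll correct that and push slowly.

```bash
python3 -m pendant '[40,0,-3,-10,0, 40,0,0,-10,0, 40,0,0,-10,0, 40,0,0,-6,0, 40,0,0,-6,0, 40,0,0,-6,0, 40,0,0,-6,0, 40,0,0,-6,0, 40,0,0,-6,0, 40,0,0,-6,0, 40,0,0,-6,0, 40,0,0,-6,0, 40,0,0,-6,0, 40,0,0,0,0]' && python3 - <<'E'
from bench import r, viewer
import cv2,numpy as np
p,d=viewer.grab_frame("scene"); q,e=viewer.grab_frame("wrist")
cv2.imwrite("pics/b.png",np.hstack([p[100:320,150:470],cv2.resize(q,(293,220))])[...,::-1])
E
```

```text
clock: 5.75
tcp_pos: [0.5341, 0.0117, 0.0143]
orientation: [2.205, 0.035, -2.205]
contact_force: [0.1, -0.6, 1.7]
grip_width: 0.0403
```

View pics/b.png

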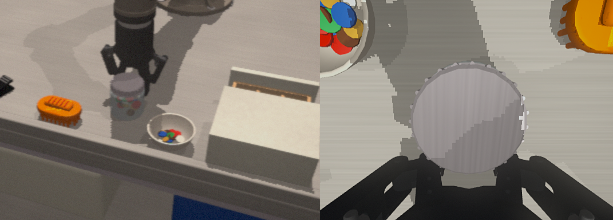

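The jar is upright and centred between the pads, and the gap is clear on both sides. Continuing.

```bash
python3 -m pendant '[40,0,0,-6,0, 40,0,0,-6,0, 40,0,0,-6,0, 40,0,0,-6,0, 40,0,0,-6,0, 40,0,0,-6,0, 40,0,0,-6,0, 40,0,0,-6,0, 40,0,0,-6,0, 40,0,0,-6,0, 40,0,0,-6,0, 40,0,0,-4,0, 40,0,0,0,0]' && python3 - <<'E'
from bench import r, viewer, nets
import cv2,numpy as np
q,e=viewer.grab_frame("wrist"); C=viewer.calibration("wrist")
np.savez("wrist.npz",p=q,d=e,K=C['mtx'],T=C['world_to_cam'])
cv2.imwrite("pics/c.png",q[...,::-1])
from h import *
P,ok=cloud("wrist"); x,y,z=P[ok].T
s=(z>.066)&(z<.085)&(abs(y-.012)<.045)&(x>.59); print('lid',np.percentile(x[s],[1,99]),np.percentile(y[s],[1,99]))
for y0 in (-.02,0,.02,.04):
  s=(abs(y-y0)<.006)&(z>.024)&(z<.036)&(x>.68)
  if s.sum(): print(y0,s.sum(),x[s].min(),x[s].max())
E
```

```text
clock: 7.48
tcp_pos: [0.6047, 0.0141, 0.0144]
orientation: [2.207, 0.035, -2.204]
contact_force: [-0.4, -0.4, -0.4]
grip_width: 0.04
lid [0.5942843  0.67421541] [-0.03174451  0.05585906]
-0.02 1556 0.6924191304007898 0.7130142430987593
0 1546 0.6918841638565187 0.7124036508512227
0.02 1532 0.6911756645269693 0.7117829823318246
0.04 1549 0.690476534996259 0.7110335527652606
```

View pics/c.png

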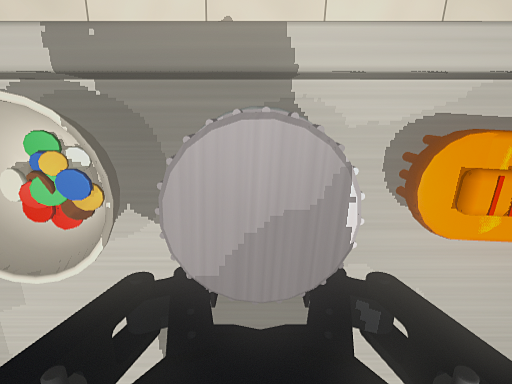

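The jar is about 15 mm from the ledge. Before closing that, I'll check the finger linkage against the bowl and brush, from depth.

```bash
python3 - <<'E'
from h import *
P,ok=cloud("wrist")
for v,u in((285,125),(300,100),(320,70),(345,40),(280,140),(285,395),(310,430),(345,480),(250,100),(235,450)): print(v,u,P[v,u].round(3))
E
```

```text
285 125 [0.614 0.063 0.07 ]
300 100 [0.613 0.068 0.078]
320 70 [0.613 0.072 0.087]
345 40 [0.614 0.073 0.097]
280 140 [0.614 0.059 0.067]
285 395 [ 0.617 -0.035  0.07 ]
310 430 [ 0.617 -0.04   0.084]
345 480 [ 0.618 -0.045  0.097]
250 100 [0.611 0.089 0.04 ]
235 450 [ 0.62  -0.08   0.031]
```

The linkage is at z ≥ 0.067, above the bowl and brush, so it clears them. Now the final creep.

```bash
python3 -m pendant '[40,0,0,-4,0, 40,0,0,-4,0, 40,0,0,-3,0, 40,0,0,-1.5,0, 40,0,0,-1,0, 40,0,0,0,0]'; python3 -m pendant '[40,0,0,-1,0, 40,0,0,-1,0, 40,0,0,0,0]'
```

```text
clock: 8.28
tcp_pos: [0.6175, 0.0145, 0.0143]
orientation: [2.206, 0.035, -2.205]
contact_force: [-2.5, 0.0, 3.8]
grip_width: 0.04
clock: 8.65
tcp_pos: [0.6186, 0.0145, 0.0143]
orientation: [2.204, 0.035, -2.207]
contact_force: [-6.2, 0.2, 6.6]
grip_width: 0.0403
```

Force is building (-6 N in x) at the expected position, so the jar is at the ledge. Backing off and checking.

```bash
python3 -m pendant '[40,0,0,3,0, 40,0,0,8,0, 40,0,0,20,0, 40,0,0,40,0, 40,0,0,40,0, 40,-30,0,30,0, 40,-50,0,0,0, 40,-50,0,0,0, 40,0,0,0,0]' && python3 - <<'E'
from bench import r, viewer, nets
import cv2,numpy as np
q,e=viewer.grab_frame("wrist"); C=viewer.calibration("wrist")
np.savez("wrist.npz",p=q,d=e,K=C['mtx'],T=C['world_to_cam'])
t,f=viewer.grab_frame("top"); C=viewer.calibration("top")
np.savez("top.npz",p=t,d=f,K=C['mtx'],T=C['world_to_cam'])
cv2.imwrite("pics/d.png",np.hstack([q,cv2.resize(t[100:320,80:260],(288,384))])[...,::-1])
from h import *
for c in("wrist","top"):
  P,ok=cloud(c); x,y,z=P[ok].T
  s=(z>.07)&(z<.085)&(abs(y-.014)<.045)&(x>.6); print(c,'lid',np.percentile(x[s],[1,99]),np.percentile(y[s],[1,99]),np.percentile(z[s],[5,50,95]))
  s=(z>.07)&(z<.1)&(y>.19)&(y<.38)&(x>.4)&(x<.7); print('chest',np.percentile(P[ok][s],[1,99],axis=0).round(3).tolist() if s.sum() else 0)
  for n in("bowl","brush","clip","drawer_handle"): print(n,[(np.round(a['location'],3).tolist(),round(a['score'],2)) for a in nets.look_for(n,c)[:1]])
P,ok=cloud("top")
ms=nets.silhouettes("drawer_handle","top"); m=ms[0]['mask']&ok; print(m.sum(),np.percentile(P[m],[2,50,98],axis=0).round(3).tolist())
E
```

```text
clock: 9.78
tcp_pos: [0.4811, 0.0103, 0.148]
orientation: [2.215, 0.035, -2.196]
contact_force: [1.2, 0.0, -0.9]
grip_width: 0.0402
wrist lid [0.62107483 0.62384567] [0.0042839  0.02469471] [0.07007318 0.07080092 0.07196869]
chest [[0.46, 0.195, 0.07], [0.586, 0.217, 0.086]]
bowl [([0.622, 0.132, 0.022], 0.83)]
brush [([0.632, -0.102, 0.032], 0.95)]
clip []
drawer_handle [([0.486, 0.204, 0.051], 0.77)]
top lid [0.62681323 0.6891614 ] [-0.01473229  0.04601939] [0.0722261  0.07556898 0.07859059]
chest [[0.46, 0.197, 0.077], [0.682, 0.366, 0.095]]
bowl [([0.638, 0.124, 0.024], 0.83)]
brush [([0.64, -0.104, 0.03], 0.66)]
clip [([0.616, -0.27, 0.015], 0.59)]
drawer_handle [([0.488, 0.281, 0.05], 0.93)]
2541 [[0.426, 0.202, 0.015], [0.491, 0.28, 0.054], [0.539, 0.352, 0.09]]
```

View pics/d.png

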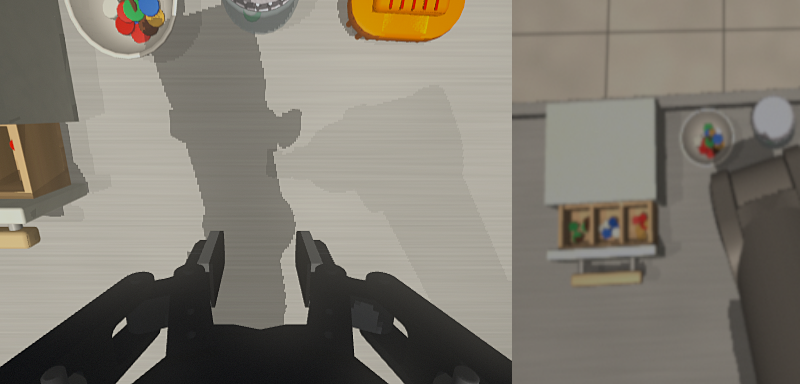

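The jar stands against the ledge (lid centre x≈0.658, face ≈0.692), and the bowl and brush haven't moved. Now the drawer, whose handle front is at about (0.426, 0.279).

```bash
python3 -m pendant '[0,0,-30,25,0, 0,0,-40,25,0, 0,0,-40,20,0, 0,0,-40,15,0, 0,0,-40,0,0, 0,0,-40,0,0, 0,0,-42,0,0, 0,20,0,0,0, 0,30,0,0,0, 0,30,0,0,0, 0,20,0,0,0, 0,12,0,0,0, 0,0,0,0,0]'; python3 - <<'E'
from bench import viewer
import cv2
q,e=viewer.grab_frame("wrist"); cv2.imwrite("pics/e.png",q[...,::-1])
E
```

```text
clock: 11.95
tcp_pos: [0.3845, 0.279, 0.0318]
orientation: [2.204, 0.034, -2.206]
contact_force: [-0.1, 0.3, -0.7]
grip_width: 0.0003
```

View pics/e.png

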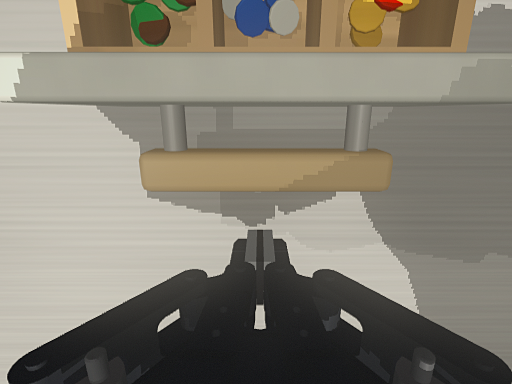

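The shut fingertips are centred on the handle (fingers at column 260, bar centre at 266). Pushing.

```bash
python3 -m pendant '[0,-3,0,-10,0, 0,0,0,-10,0, 0,0,0,-7,0, 0,0,0,-7,0, 0,0,0,-7,0, 0,0,0,-7,0, 0,0,0,-7,0, 0,0,0,-7,0, 0,0,0,-7,0, 0,0,0,-5,0, 0,0,0,-4,0, 0,0,0,0,0]';  python3 -m pendant '[0,0,0,-3,0, 0,0,0,-3,0, 0,0,0,0,0]'
```

```text
clock: 13.5
tcp_pos: [0.4633, 0.2818, 0.0353]
orientation: [2.206, 0.035, -2.205]
contact_force: [-0.3, 0.3, -0.3]
grip_width: 0.0
clock: 13.88
tcp_pos: [0.4692, 0.2819, 0.0353]
orientation: [2.206, 0.035, -2.205]
contact_force: [-0.3, 0.4, 1.3]
grip_width: -0.0
```

```bash
python3 -m pendant '[0,0,0,-3,0, 0,0,0,-2,0, 0,0,0,0,0]';  python3 -m pendant '[0,0,0,-2,0, 0,0,0,-2,0, 0,0,0,0,0]'; python3 -m pendant '[0,0,0,-1,0, 0,0,0,-1,0, 0,0,0,0,0]'
```

```text
clock: 14.25
tcp_pos: [0.4742, 0.282, 0.0353]
orientation: [2.206, 0.035, -2.205]
contact_force: [0.2, 1.2, -0.1]
grip_width: 0.0
clock: 14.62
tcp_pos: [0.4746, 0.282, 0.035]
orientation: [2.198, 0.034, -2.209]
contact_force: [-10.4, -1.5, 6.5]
grip_width: -0.0001
clock: 15.0
tcp_pos: [0.4746, 0.282, 0.0347]
orientation: [2.194, 0.034, -2.211]
contact_force: [-14.7, -1.6, 11.0]
grip_width: -0.0001
```

The drawer hit a hard stop at TCP x=0.4746, where 0.476 was expected. Retreating and rechecking.

```bash
python3 -m pendant '[0,0,0,6,0, 0,0,0,15,0, 0,0,0,30,0, 0,-30,0,30,0, 0,-50,0,0,0, 0,-50,0,0,0, 0,-50,0,0,0, 0,0,0,0,0, 0,0,0,0,0]'; python3 - <<'E'
from bench import r, viewer, nets
import cv2,numpy as np
ims=[]
for c in("scene","top"):
  t,f=viewer.grab_frame(c); C=viewer.calibration(c)
  np.savez(c+".npz",p=t,d=f,K=C['mtx'],T=C['world_to_cam']); ims.append(t)
cv2.imwrite("pics/f.png",cv2.resize(np.hstack([ims[0][100:320,100:500],ims[1][100:320,80:400]]),(800,244))[...,::-1])
from h import *
for c in("scene","top"):
  P,ok=cloud(c); x,y,z=P[ok].T
  s=(z>.07)&(z<.085)&(abs(y-.014)<.045)&(x>.6); print(c,'lid',np.percentile(x[s],[1,99]),np.percentile(y[s],[1,99]),np.percentile(z[s],[5,50,95]))
  s=(z>.08)&(z<.098)&(y>.19)&(y<.38)&(x>.42)&(x<.7); print('chest',np.percentile(P[ok][s],[1,99],axis=0).round(3).tolist())
  for n in("bowl","brush","clip","drawer_handle"): print(n,[(np.round(a['location'],3).tolist(),round(a['score'],2)) for a in nets.look_for(n,c)[:1]])
E
```

```text
clock: 16.12
tcp_pos: [0.3985, 0.2791, 0.2149]
orientation: [2.206, 0.034, -2.205]
contact_force: [1.3, -0.1, -0.5]
grip_width: 0.0003
scene lid [0.62880757 0.69038802] [-0.01400782  0.04770284] [0.07209346 0.07475277 0.07641078]
chest [[0.526, 0.201, 0.081], [0.684, 0.367, 0.092]]
bowl [([0.624, 0.124, 0.021], 0.65)]
brush [([0.66, -0.102, 0.033], 0.91)]
clip [([0.621, -0.264, 0.019], 0.92)]
drawer_handle [([0.524, 0.284, 0.085], 0.63)]
top lid [0.62719638 0.68948937] [-0.01472383  0.04602263] [0.07228609 0.07556249 0.07846951]
chest [[0.524, 0.198, 0.084], [0.682, 0.367, 0.095]]
bowl [([0.641, 0.127, 0.025], 0.73)]
brush [([0.642, -0.105, 0.03], 0.58)]
clip [([0.614, -0.267, 0.016], 0.52)]
drawer_handle [([0.522, 0.277, 0.054], 0.83)]
```

View pics/f.png

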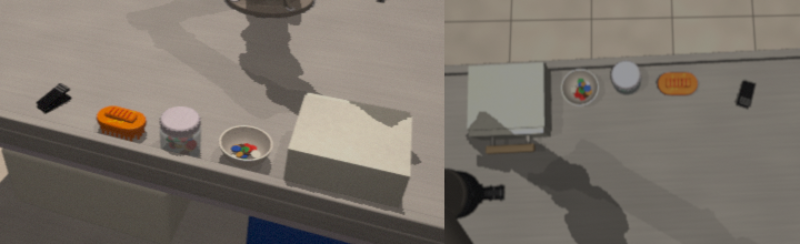

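```bash
python3 -c "
from bench import r; print(r.hand_in())"
```

```text
the job is handed in; nothing more can be done
None
```

I pushed the jar straight back between the bowl and the brush until it stood against the rear edge. Then I pushed the drawer shut by its handle with closed fingertips, backed the arm clear and handed the job in at about 16 s; the hand-in reported no verdict.

- **Jar:** it is upright, with its glass about 1–2 mm from the rear edge by depth. The force on the tool while pressing it there reached about 6 N.
- **Drawer:** it met a hard stop, with about 15 N on the tool. The chest with its drawer now measures about 158 mm deep against 160 mm nominal, so it is shut to within the measurement.
- **Bowl, brush and clip:** the before and after positions agree within 4 mm, which is the detector's own error.
- **Disagreement:** the detector put the handle at z = 0.085 in the last scene picture, because the chest hides it in that view. The top view and depth agree with a shut drawer.

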